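# Swap the spent block on the fruiting rack

## Task

One of the three blocks on the fruiting rack is spent: the shrunken one, little more than half as tall as the others. Slide the air damper of its bay fully shut, put the spent block into the waste crate, stand the fresh block from the bench upright in the middle of the emptied bay's drip disc, and only then slide that damper fully open. Keep the fresh block upright all the time, and leave the growing blocks, their dampers and everything else on the bench alone.

Things in the scene. Friction and masses are not known exactly. Their poses are not given: they have to be found in the camera images.
- rack: Fixed steel fruiting rack 400 mm wide (y), any small yaw; origin on the table under the middle bay's centre, x away from the robot. Bays at y -130, 0, +130 mm, each with a dark drip disc 90 mm across, top at 34 mm; wire rails (top at 50 mm) 65 mm from the bay centres at the sides and back. In front (x -150 to -70 mm) a white air duct, top at 40 mm, with one sliding damper per bay.
- spent: The spent block: shrunken, same 60 mm across and the same brown and cream, but only 70 mm tall; stands in one of the three bays. Origin at the centre of its underside.
- spent_mid (a point): The middle of the spent block, 35 mm above its underside, on its axis.
- growing_a: A growing block in a bay: plain cylinder 60 mm across and 120 mm tall, brown substrate mottled with cream mycelium and tiny pinheads; origin at the centre of its underside, z up along its axis.
- growing_b: The other growing block in a bay: plain cylinder 60 mm across and 120 mm tall, brown substrate mottled with cream mycelium and tiny pinheads; origin at the centre of its underside, z up along its axis.
- fresh: The fresh block, standing on the bench to one side of the rack: plain cylinder 60 mm across and 120 mm tall, brown substrate mottled with cream mycelium and tiny pinheads; origin at the centre of its underside, z up along its axis.
- crate: Open grey waste crate on the bench on the other side of the rack, 180 x 130 mm (its x, y), 90 mm high, walls and floor 5 mm; fixed. Origin at the centre of its underside.
- bay0 (a point): Centre of the top of bay0's drip disc, where a block's underside stands; it moves with the rack and has the rack's axes.
- bay1 (a point): Centre of the top of bay1's drip disc, where a block's underside stands; it moves with the rack and has the rack's axes.
- bay2 (a point): Centre of the top of bay2's drip disc, where a block's underside stands; it moves with the rack and has the rack's axes.
- damper0 (a joint): Sliding damper of bay0, in m along the rack's +y: 0 = shut (plate against its stop, covering the dark air slot), 0.06 = fully open (slot uncovered). Slides with about 2 N and stays where left.
- damper0_tab (a point): Top centre of the upright steel tab of bay0's damper, 85 mm above the table; the tab is 30 mm (rack x) by 12 mm (rack y) and 40 mm high, on a 58 x 58 mm plate; 110 mm in front of its bay's centre (rack -x), and 30 mm to rack -y of it when shut, 30 mm to +y when fully open.
- damper1 (a joint): Sliding damper of bay1, in m along the rack's +y: 0 = shut (plate against its stop, covering the dark air slot), 0.06 = fully open (slot uncovered). Slides with about 2 N and stays where left.
- damper1_tab (a point): Top centre of the upright steel tab of bay1's damper, 85 mm above the table; the tab is 30 mm (rack x) by 12 mm (rack y) and 40 mm high, on a 58 x 58 mm plate; 110 mm in front of its bay's centre (rack -x), and 30 mm to rack -y of it when shut, 30 mm to +y when fully open.
- damper2 (a joint): Sliding damper of bay2, in m along the rack's +y: 0 = shut (plate against its stop, covering the dark air slot), 0.06 = fully open (slot uncovered). Slides with about 2 N and stays where left.
- damper2_tab (a point): Top centre of the upright steel tab of bay2's damper, 85 mm above the table; the tab is 30 mm (rack x) by 12 mm (rack y) and 40 mm high, on a 58 x 58 mm plate; 110 mm in front of its bay's centre (rack -x), and 30 mm to rack -y of it when shut, 30 mm to +y when fully open.
- spray: Bystander: white bottle, 60 mm across, 170 mm tall; origin at its underside.
- spawn_jar: Bystander: glass jar with steel lid, 64 mm across, 115 mm tall; origin at its underside.
- scraper: Bystander: spatula-like scraper lying on the bench; origin at its underside.
- brush: Bystander: brush lying on the bench; origin at its underside.
- hygrometer: Bystander: white instrument box 45 x 75 x 45 mm; origin at its underside.
- tub: Bystander: empty white bowl, 96 mm across, 60 mm high; origin at its underside.

How it is judged:
By the outcome, as a careful person would: the job done as asked, in the order asked, and still so for the second after the job is handed in, with the robot touching nothing.
It also fails if it takes over 72 s, if anything falls off the work surface, if the arm or the gripper's body presses on something with over 40 N, if the wrist force passes 120 N, or if a joint passes its speed limit or range.

## Robot

A 6-joint arm with a two-finger parallel gripper is mounted at the origin on the work surface. World frame = base frame: x ahead of the robot, y to its left, z up, the work surface at z = 0. Lengths are in m, angles in degrees, forces in N, time in s.
With the tool pointing down it reaches from about 0.35 to 0.8 m from the base axis. Payload 7.3 kg.
Tool frame: the origin (TCP) lies between the finger pads; the fingertips stand ctrl.nose_length ahead of it and the grasp point (between the pads) lies 5 mm behind it (ctrl.nose_length is the distance from the TCP to the fingertips, in m); z points along the fingers, y is the line along which they close (so a half turn about z gives the same grasp; the last joint's range is limited). The gripper opens to 85 mm and grips with 20 to 120 N. Pads are 22 mm wide; open, the fingers measure 114 mm over their backs; the gripper's body (76 mm by 85 mm) begins 54 mm behind the grasp point. The pads swing forward as they close: fully open they stand 13 mm farther back than shut.
Start: joints at [65.947, 19.595, 87.324, -0, 73.075, -8.365], TCP at [0.142, 0.505, 0.245] pointing down, gripper open.
Joint ranges: [-145.02, 145.02], [-44.19, 115.74], [2.07, 154.8], [-57.11, 237.11], [16.16, 152.29], [-177.93, 177.93]. Speed limits (degrees/s): [147.25, 147.25, 180, 180, 180, 180].

## Interface

Orientations are given as [roll, pitch, yaw] about the fixed x, y, z axes, in that order (R = Rz(yaw) Ry(pitch) Rx(roll)).
In Python, from bench import ctrl gives the robot as it stands. The module is installed in compiled form; this text tells all that it offers.
- The arm moves only by the shell command python3 -m creep 'ROWS' [FORCE]. ROWS is JSON, a list of rows, each a list of 3 entries, a list of its own where there are three numbers: the shift along the world's x, y, z as a fraction of full scale, then the turn, a rotation vector about the world's x, y, z as a fraction of full scale, then the opening, from 0 (shut) to 1 (fully open). A call has 1 to 5 rows; each row is the pose to reach, as a shift and turn from the pose commanded when the call began; what a row does not reach only later rows make up. Full scale, the value 1, is 0.75 m for a shift and 90 degrees for a turn. A row lasts 1/8 s, in which the tool goes at most 62.5 mm and 10.7 degrees, less where a joint would pass 70% of its speed; a pose out of reach is approached as far as the arm can. A call with a number of a shift or a turn outside -1 to 1 is refused whole. A call with a gripper value outside its range is refused whole. The fingers move at their own pace and stop on an object; FORCE is the grip in N (left out, the last holds). Time passes only in rows, so rows that repeat a pose let the fingers close. It gives the time, the measured TCP pose, the force, the opening and the grip force at its end, in the units of the state.
- ctrl.state(): the state, without advancing time (a new reading comes with each control period).
- ctrl.read_camera(name): name is "side" or "top" or "wrist"; returns (picture, depth): 480x640x3 uint8, red, green, blue; 480x640 float32, m along the optical axis (not along the pixel's ray), 0 where there is no reading.
- ctrl.get_calibration(name): a dict with "fx", "fy", "cx", "cy" (pixels), "T" (4x4, takes a point from camera to world coordinates); the wrist camera has in their place "hand_eye" (4x4, takes a point from camera to tool coordinates, whose origin is the TCP and whose axes are the flange's). Camera axes: x right, y down, z forward; pixel columns grow to the right and rows downward; lengths in m; the calibration is good to about 2 mm. A picture is of the moment at which its call begins: read the wrist's pose just before it. get_calibration takes no time and is no camera call.
- ctrl.finish_job(): hands the job in; it is judged then, once.
The state is a dict: "time": time; "joints": joint angles; "joint_vel": joint speeds; "joint_torque": joint torques, N m; "eef_pos": TCP position; "tcp_rot": TCP orientation; "ft_force": force on the tool from outside, world axes, zero at the start; "torque": the same for the moment, N m; "opening": finger opening in m; "finger_force": force on a finger pad.
Only numpy, scipy, OpenCV 4.12 (cv2) and the standard library are available. Lean on these libraries where they do the work, as an engineer would, in place of code of your own. Each camera call takes 0.05 s, during which the arm holds its last target. There are 200 camera calls.

## Working session

There is one attempt and no reset: what is moved stays moved. The work goes in short steps, Python scripts to look and compute and a shell command to move; the robot and the scene stay as the last step left them, time stands still between calls to the robot, and variables do not carry over. Pictures are saved under pics/ and viewed, at most 10 in all, crops included, and the job is handed in when it is done.

```bash
mkdir -p pics; python3 - <<'E'
from bench import ctrl
import cv2,numpy as np
print(ctrl.nose_length, ctrl.state())
for n in("top","side"):
    p,d=ctrl.read_camera(n); np.savez(n,p=p,d=d); cv2.imwrite(f"pics/{n}0.png",p[:,:,::-1])
    c=ctrl.get_calibration(n); print(n,c)
E
```

```text
0.014 {'time': 0.0, 'joints': array([ 6.59484137e+01,  1.96377289e+01,  8.73783946e+01, -6.84998306e-04,
        7.30743600e+01, -8.36364329e+00]), 'joint_vel': array([-0.05763681, -0.00035432, -0.00687402, -0.05391727, -0.05192087,
       -0.00464991]), 'joint_torque': array([ 1.60582204e-04, -4.33673608e+01, -2.46014982e+01, -1.05186500e-04,
        7.81876850e-03,  1.23211660e-06]), 'eef_pos': array([0.14176786, 0.50509497, 0.24460714]), 'tcp_rot': array([-1.79910383e+02, -1.25132603e-02,  1.64312247e+02]), 'ft_force': array([-0.60978569,  0.07652945,  0.48810139]), 'torque': array([-0.00720596, -0.02435362, -0.01464105]), 'finger_force': 0.0, 'opening': 0.0852590910455713}
top {'fx': 519.2913562976709, 'fy': 519.2913562976709, 'cx': 321.44146297930934, 'cy': 239.9231130460081, 'T': array([[-0.01042784, -0.99275727,  0.11968398,  0.40165973],
       [-0.9996868 ,  0.01307329,  0.0213398 , -0.01031372],
       [-0.0227499 , -0.11942397, -0.99258267,  1.33794887],
       [ 0.        ,  0.        ,  0.        ,  1.        ]])}
side {'fx': 465.4961908708401, 'fy': 465.4961908708401, 'cx': 319.19957459659383, 'cy': 236.890631319793, 'T': array([[ 0.67763668, -0.53977535,  0.49945079,  0.13050874],
       [-0.73534001, -0.48889761,  0.46931247, -0.38426769],
       [-0.009143  , -0.68528949, -0.72821337,  0.71599423],
       [ 0.        ,  0.        ,  0.        ,  1.        ]])}
```

View pics/top0.png

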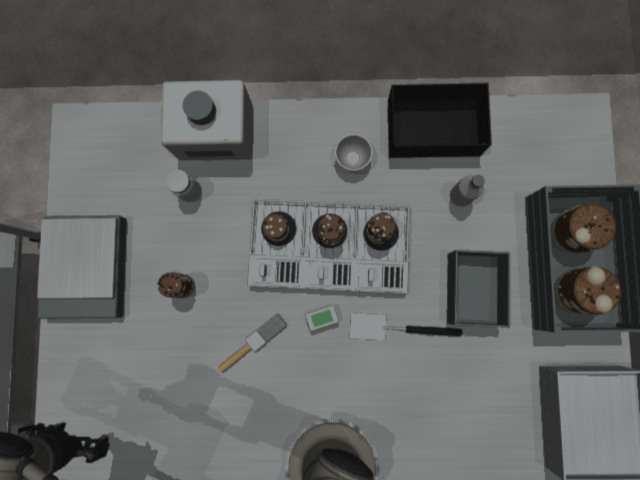

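View pics/side0.png

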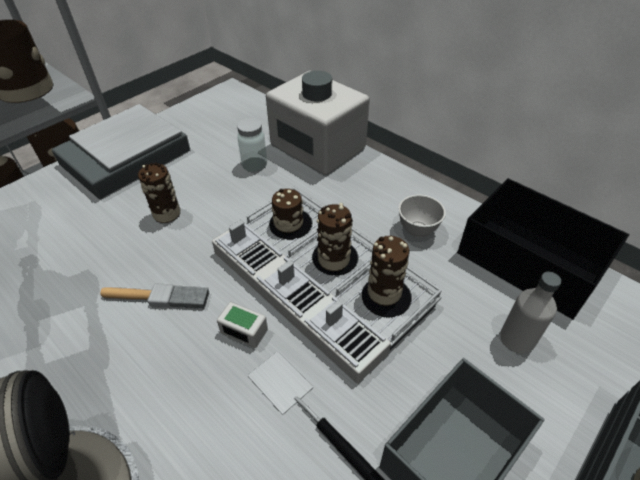

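The top view shows the spent (short) block in the left bay, the +y bay2, at px (278,228). Its damper tab is at (263,270) and looks open. The fresh block is at (175,285) and the crate at (478,288).

The hygrometer (322,318), brush (255,340) and scraper (400,328) lie in front of the rack. The side view confirms that the left bay's block is the short one.

```bash
cat > h.py <<'E'
import numpy as np,cv2
from bench import ctrl
def cloud(p,d,n,T=None):
    c=ctrl.get_calibration(n)
    v,u=np.mgrid[:480,:640]
    T=c["T"] if T is None else T
    X=np.stack([(u-c["cx"])/c["fx"]*d,(v-c["cy"])/c["fy"]*d,d],-1)
    return X@T[:3,:3].T+T[:3,3]
def load(n):
    z=np.load(n+".npz"); return z["p"],z["d"]
def blobs(m,W,mn=8):
    k,l,s,_=cv2.connectedComponentsWithStats(m.astype(np.uint8))
    for i in range(1,k):
        if s[i,4]>=mn:
            q=W[l==i]; c,r=cv2.minEnclosingCircle(q[:,:2].astype(np.float32))
            (rc,rs,ra)=cv2.minAreaRect((q[:,:2]*1000).astype(np.float32))
            print(s[i].tolist(),"med",np.median(q,0).round(4),"circ",np.round(c,4),round(r,4),"rect",np.round(rc,1),np.round(rs,1),round(ra,1))
E
python3 - <<'E'
from h import *
for n in("top","side"):
    p,d=load(n); W=cloud(p,d,n); x,y,z=W[...,0],W[...,1],W[...,2]
    A=(d>0)&(x>.25)&(x<.7)&(y>-.48)&(y<.45)
    print(n,"table z",np.median(z[A&(abs(z)<.01)]))
    for nm,a,b in(("grow",.147,.162),("fresh",.113,.127),("spent",.098,.11),("rim/tab",.079,.092)):
        print(nm); blobs(A&(z>a)&(z<b),W,15 if nm!="rim/tab" else 6)
    hsv=cv2.cvtColor(p,cv2.COLOR_RGB2HSV)
    print("duct"); blobs(A&(z>.033)&(z<.048),W,300)
    np.save(n+"W",W)
E
```

```text
top table z 0.00045209050892836
grow
[370, 211, 26, 27, 529] med [ 0.5778 -0.1251  0.1544] circ [ 0.58   -0.1252] 0.0311 rect [ 578.8 -125.7] [59.  59.1] 18.9
[318, 214, 26, 26, 512] med [ 0.5751 -0.007   0.1546] circ [ 0.5755 -0.0058] 0.0304 rect [575.8  -6.3] [58.4 58.1] 79.5
fresh
[462, 176, 21, 20, 165] med [ 0.6662 -0.3346  0.1195] circ [ 0.6749 -0.3438] 0.0258 rect [ 673.7 -342. ] [50.3 40.9] 44.5
[166, 180, 23, 12, 164] med [0.6879 0.3641 0.1156] circ [0.6972 0.3641] 0.0271 rect [686.2 364.1] [53.9 27.4] 89.9
[370, 232, 13, 8, 17] med [ 0.5536 -0.1104  0.12  ] circ [ 0.5573 -0.1129] 0.0164 rect [ 554.7 -111.3] [32.6  6.1] 58.2
[157, 272, 26, 25, 504] med [0.4487 0.3737 0.1202] circ [0.4491 0.3745] 0.031 rect [448.9 375.7] [59.  56.8] 88.5
spent
[182, 182, 9, 11, 21] med [0.6827 0.3432 0.104 ] circ [0.6852 0.347 ] 0.0149 rect [683.5 344.9] [ 5.4 29.7] 51.4
[458, 182, 19, 18, 76] med [ 0.658  -0.3239  0.1058] circ [ 0.6682 -0.3367] 0.0271 rect [ 661.4 -329.8] [53.9 19.5] 44.6
[263, 213, 24, 25, 456] med [0.588  0.128  0.1038] circ [0.5883 0.1291] 0.03 rect [588.5 129.2] [58.7 56
[... 4578 characters left out ...]
66] med [0.5728 0.107  0.0345] circ [0.5891 0.1263] 0.0458 rect [583.4 119.4] [73.6 88.3] 54.5
[212, 221, 179, 154, 7313] med [ 0.4626 -0.0377  0.0417] circ [0.4726 0.0041] 0.2028 rect [476.2   4.9] [401.3  90.8] 86.7
[312, 245, 47, 30, 437] med [ 0.5621 -0.0243  0.0347] circ [ 0.5809 -0.0024] 0.0454 rect [575.2  -7.5] [75.1 89.1] 41.4
[361, 281, 52, 36, 749] med [ 0.5549 -0.1489  0.0345] circ [ 0.5731 -0.1317] 0.0464 rect [ 567.5 -136. ] [74.2 90.9] 37.2
[217, 301, 50, 39, 1087] med [0.3598 0.0148 0.0451] circ [0.3636 0.0194] 0.0423 rect [362.2  18.7] [46.8 76.1] 16.8
[394, 374, 136, 75, 606] med [ 0.5148 -0.3518  0.0406] circ [ 0.4404 -0.3634] 0.0975 rect [ 440.5 -363.9] [120.5 154.8] 86.9
```

```bash
cat > go.py <<'E'
import sys
from h import *
from scipy.spatial.transform import Rotation as R
x,y,z,yaw=map(float,sys.argv[1:5]); s=ctrl.state()
d=np.array([x,y,z])-s["eef_pos"]
r=(R.from_euler("xyz",[180,0,yaw],degrees=True)*R.from_euler("xyz",s["tcp_rot"],degrees=True).inv()).as_rotvec(degrees=True)
print("t",round(s["time"],2),"pos",s["eef_pos"].round(4),"rot",s["tcp_rot"].round(2),"F",s["ft_force"].round(1),"open",round(s["opening"],4),"rows>=",round(max(np.linalg.norm(d)/.0625,np.linalg.norm(r)/10.7),1))
print("shift",(d/.75).round(4).tolist(),"turn",(r/90).round(4).tolist())
E
python3 -m creep '[[[0.4536,-0.4573,-0.06],[0,0,0.137],1],[[0.4536,-0.4573,-0.06],[0,0,0.137],1],[[0.4536,-0.4573,-0.06],[0,0,0.137],1],[[0.4536,-0.4573,-0.06],[0,0,0.137],1],[[0.4536,-0.4573,-0.06],[0,0,0.137],1]]' 20
python3 go.py .482 .162 .20 176.65
```

```text
time: 0.72
eef_pos: [0.358, 0.2873, 0.2166]
tcp_rot: [180.0, -0.0, 176.7]
ft_force: [0.8, 0.1, -0.4]
opening: 0.0853
finger_force: 0.0
t 0.72 pos [0.358  0.2873 0.2166] rot [179.99  -0.   176.65] F [ 0.8  0.1 -0.4] open 0.0853 rows>= 2.8
shift [0.1653, -0.1671, -0.0222] turn [-0.0001, -0.0, -0.0]
```

```bash
python3 -m creep '[[[0.1653,-0.1671,-0.0222],[0,0,0],1],[[0.1653,-0.1671,-0.0222],[0,0,0],1],[[0.1653,-0.1671,-0.0222],[0,0,0],1],[[0.1653,-0.1671,-0.0222],[0,0,0],1],[[0.1653,-0.1671,-0.0222],[0,0,0],1]]' >/dev/null
python3 go.py .482 .162 .066 176.65
python3 - <<'E'
from h import *
from scipy.spatial.transform import Rotation as R
s=ctrl.state(); p,d=ctrl.read_camera("wrist"); c=ctrl.get_calibration("wrist")
T=np.eye(4);T[:3,:3]=R.from_euler("xyz",s["tcp_rot"],degrees=True).as_matrix();T[:3,3]=s["eef_pos"];T=T@c["hand_eye"]
print(c["hand_eye"].round(3)); W=cloud(p,d,"wrist",T); z=W[...,2]
cv2.imwrite("pics/w1.png",p[:,:,::-1])
for a,b in((.098,.11),(.08,.089)): blobs((d>0)&(z>a)&(z<b),W,100)
E
```

```text
t 1.35 pos [0.4803 0.1637 0.1998] rot [ 1.7999e+02 -8.0000e-02  1.7661e+02] F [ 0.2  0.  -0.5] open 0.0854 rows>= 2.1
shift [0.0022, -0.0023, -0.1785] turn [-0.0001, -0.0009, 0.0005]
[[ 0.    -0.966 -0.259  0.066]
 [ 1.     0.     0.     0.   ]
 [-0.    -0.259  0.966 -0.13 ]
 [ 0.     0.     0.     1.   ]]
[624, 146, 16, 66, 753] med [0.4501 0.3478 0.1032] circ [0.4519 0.3538] 0.0197 rect [452.5 350.3] [39.2 10. ] 9.1
[46, 352, 46, 15, 383] med [ 0.5463 -0.0006  0.1032] circ [ 0.5487 -0.0056] 0.0152 rect [546.5  -5.6] [30.1  5.8] 89.5
[235, 358, 88, 60, 3709] med [0.5751 0.1332 0.1049] circ [0.5861 0.1313] 0.0298 rect [577.3 131.4] [59.2 41.1] 89.2
[603, 123, 37, 95, 891] med [0.4413 0.3506 0.0848] circ [0.4494 0.3675] 0.0298 rect [450.9 356.2] [59.4 22.8] 7.3
[85, 218, 29, 46, 998] med [0.4732 0.0228 0.0857] circ [0.474  0.0217] 0.0156 rect [473.8  20.9] [13.  29.8] 86.5
[308, 218, 19, 46, 817] med [0.4815 0.1639 0.0859] circ [0.4823 0.1635] 0.0155 rect [482.3 163.7] [11.6 29.9] 86.8
[59, 338, 57, 13, 305] med [0.5466 0.0012 0.0839] circ [ 0.5509 -0.0025] 0.0185 rect [548.   -2.2] [36.9  6.4] 84.8
[243, 343, 79, 38, 551] med [0.5604 0.139  0.0844] circ [0.5779 0.133 ] 0.0282 rect [567.1 135.2] [56.3 22.4] 78.1
[550, 460, 28, 20, 298] med [0.6777 0.3441 0.0839] circ [0.68  0.343] 0.0115 rect [679.5 342.6] [ 6.2 22.6] 43.3
```

View pics/w1.png

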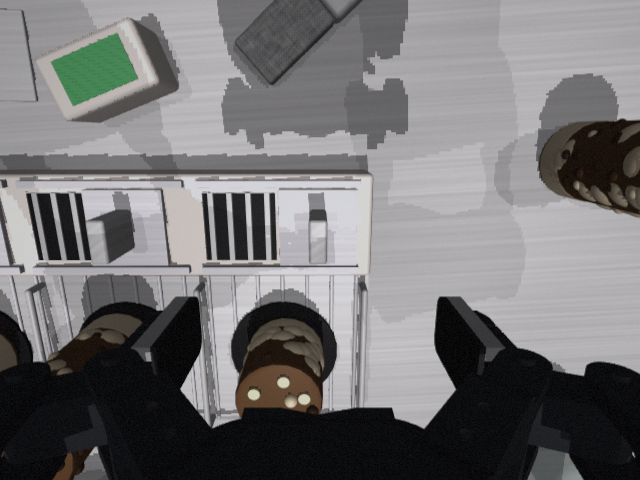

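The wrist view shows bay2's tab at px (317,240), midway between the fingers, with its slot uncovered at (240,230) and the spent block at (280,390). The tab is at (0.482, 0.163), so I'll descend and grip it.

```bash
python3 -m creep '[[[0.002,-0.001,-0.0833],[0,0,0],1],[[0.002,-0.001,-0.16],[0,0,0],1],[[0.002,-0.001,-0.1785],[0,0,0],1],[[0.002,-0.001,-0.1785],[0,0,0],0.5],[[0.002,-0.001,-0.1785],[0,0,0],0]]' 20
python3 -m creep '[[[0,0,0],[0,0,0],0],[[0,0,0],[0,0,0],0],[[0,0,0],[0,0,0],0],[[0,0,0],[0,0,0],0]]'; python3 go.py .482 .163 .066 176.65
```

```text
time: 2.02
eef_pos: [0.4838, 0.1635, 0.0685]
tcp_rot: [179.9, 0.2, 176.7]
ft_force: [-0.5, 0.2, 0.2]
opening: 0.0519
finger_force: 0.0
time: 2.52
eef_pos: [0.483, 0.1629, 0.0675]
tcp_rot: [180.0, 0.1, 176.6]
ft_force: [-1.1, -0.1, 7.3]
opening: 0.0118
finger_force: 26.3
t 2.52 pos [0.483  0.1629 0.0675] rot [1.7997e+02 1.0000e-01 1.7664e+02] F [-1.1 -0.1  7.3] open 0.0118 rows>= 0.0
shift [-0.0014, 0.0001, -0.002] turn [-0.0003, 0.0012, 0.0001]
```

```bash
python3 -m creep '[[[-0.0014,-0.024,0],[0,0,0],0],[[-0.0028,-0.048,0],[0,0,0],0],[[-0.004,-0.068,0],[0,0,0],0],[[-0.004,-0.068,0],[0,0,0],0],[[-0.004,-0.068,0],[0,0,0],0]]'
python3 -m creep '[[[-0.0002,-0.004,0],[0,0,0],0],[[-0.0004,-0.0075,0],[0,0,0],0],[[-0.0004,-0.0075,0],[0,0,0],0]]'
```

```text
time: 3.15
eef_pos: [0.48, 0.1113, 0.0675]
tcp_rot: [-180.0, 0.1, 176.6]
ft_force: [-1.3, -2.2, 7.6]
opening: 0.0118
finger_force: 26.5
time: 3.52
eef_pos: [0.4797, 0.1062, 0.0675]
tcp_rot: [180.0, 0.1, 176.6]
ft_force: [-1.3, 0.6, 6.6]
opening: 0.0115
finger_force: 26.5
```

```bash
python3 -m creep '[[[-0.0002,-0.003,0],[0,0,0],0],[[-0.0002,-0.003,0],[0,0,0],0]]'; python3 -m creep '[[[-0.0002,-0.003,0],[0,0,0],0],[[-0.0002,-0.003,0],[0,0,0],0]]'
```

```text
time: 3.78
eef_pos: [0.4796, 0.1045, 0.0675]
tcp_rot: [179.9, 0.1, 176.6]
ft_force: [-1.0, 3.3, 6.9]
opening: 0.0116
finger_force: 26.4
time: 4.03
eef_pos: [0.4796, 0.1043, 0.0675]
tcp_rot: [179.7, 0.1, 176.6]
ft_force: [-0.2, 15.5, 5.1]
opening: 0.0116
finger_force: 26.2
```

```bash
python3 -m creep '[[[0.0002,0.004,0],[0,0,0],0],[[0.0002,0.004,0],[0,0,0],1],[[0.0002,0.004,0],[0,0,0],1],[[0.0002,0.004,0],[0,0,0],1],[[0.0002,0.004,0.08],[0,0,0],1]]'
python3 -m creep '[[[0,0,0.08],[0,0,0],1],[[0,0,0.16],[0,0,-0.119],1],[[0,0,0.16],[0,0,-0.238],1],[[0,0,0.16],[0,0,-0.357],1],[[0,0,0.16],[0,0,-0.476],1]]'
python3 go.py .587 .130 .22 86.65
```

```text
time: 4.65
eef_pos: [0.4763, 0.1043, 0.1233]
tcp_rot: [-179.9, -0.6, 176.6]
ft_force: [1.8, -0.8, -0.7]
opening: 0.0829
finger_force: 0.0
time: 5.28
eef_pos: [0.4789, 0.1046, 0.2464]
tcp_rot: [180.0, -0.0, 133.4]
ft_force: [-0.3, -0.0, -0.2]
opening: 0.0853
finger_force: 0.0
t 5.28 pos [0.4789 0.1046 0.2464] rot [180.    -0.   133.43] F [-0.3 -0.  -0.2] open 0.0853 rows>= 4.4
shift [0.1442, 0.0339, -0.0352] turn [-0.0, 0.0, -0.5198]
```

```bash
python3 -m creep '[[[0.144,0.034,-0.035],[0,0,-0.119],1],[[0.144,0.034,-0.035],[0,0,-0.238],1],[[0.144,0.034,-0.035],[0,0,-0.357],1],[[0.144,0.034,-0.035],[0,0,-0.476],1],[[0.144,0.034,-0.035],[0,0,-0.52],1]]'
python3 -m creep '[[[0,0,0],[0,0,0],1],[[0,0,0],[0,0,0],1]]' >/dev/null
cat > wr.py <<'E'
from h import *
from scipy.spatial.transform import Rotation as R
def wrist():
    s=ctrl.state(); p,d=ctrl.read_camera("wrist"); c=ctrl.get_calibration("wrist")
    T=np.eye(4);T[:3,:3]=R.from_euler("xyz",s["tcp_rot"],degrees=True).as_matrix();T[:3,3]=s["eef_pos"]
    return p,d,cloud(p,d,"wrist",T@c["hand_eye"])
E
python3 - <<'E'
from wr import *
p,d,W=wrist(); z=W[...,2]
for a,b in((.1,.11),(.08,.089)): blobs((d>0)&(z>a)&(z<b),W,100)
p,d=ctrl.read_camera("top"); W=cloud(p,d,"top"); z=W[...,2]
print("top");blobs((d>0)&(z>.079)&(z<.092)&(W[...,0]<.5)&(W[...,0]>.42)&(W[...,1]<.25)&(W[...,1]>-.2),W,10)
E
python3 go.py .587 .130 .079 86.65
```

```text
time: 5.9
eef_pos: [0.5869, 0.1301, 0.2194]
tcp_rot: [-179.9, 0.0, 86.8]
ft_force: [0.4, -0.5, 0.6]
opening: 0.0851
finger_force: 0.0
[631, 46, 9, 60, 272] med [0.7795 0.2148 0.102 ] circ [0.7817 0.2188] 0.0169 rect [779.6 218.5] [ 5.3 33.5] 8.9
[274, 190, 91, 88, 6166] med [0.5876 0.133  0.1051] circ [0.5875 0.1315] 0.03 rect [587.4 131.9] [58.7 58.4] 28.2
[273, 376, 81, 32, 538] med [0.5771 0.0225 0.1053] circ [0.5767 0.0039] 0.0294 rect [577.5  15.5] [24.7 58.6] 85.6
[608, 0, 23, 110, 1150] med [0.7792 0.2338 0.0845] circ [0.7855 0.2327] 0.0331 rect [780.4 231.5] [12.5 66. ] 12.8
[276, 186, 77, 35, 196] med [0.5872 0.1572 0.0851] circ [0.5845 0.1448] 0.0272 rect [582.8 152.8] [54.2 16.9] 11.6
[150, 260, 45, 19, 757] med [0.4804 0.107  0.0858] circ [0.4795 0.1057] 0.0158 rect [479.6 106.2] [12.4 30.2] 87.2
[276, 360, 74, 31, 368] med [0.5777 0.0219 0.0843] circ [0.5766 0.0052] 0.0291 rect [578.5  15.1] [23.7 58. ] 79.0
[185, 364, 18, 18, 213] med [0.4858 0.0212 0.0857] circ [0.4838 0.0211] 0.0075 rect [485.6  20.2] [13.9 10.3] 59.4
top
[318, 266, 6, 13, 63] med [0.475  0.0185 0.0841] circ [0.4749 0.0187] 0.0152 rect [474.8  18.8] [11.7 29.4] 84.2
[369, 268, 5, 13, 61] med [ 0.4685 -0.1018  0.0847] circ [ 0.4683 -0.1016] 0.015 rect [ 468.6 -101.9] [10.2 29.2] 89.4
t 6.25 pos [0.587  0.1301 0.2201] rot [-180.      0.     87.05] F [ 0.3 -1.3  0.1] open 0.085 rows>= 2.3
shift [0.0, -0.0002, -0.1881] turn [0.0, -0.0, -0.0044]
```

```bash
python3 -m creep '[[[0,0.0005,-0.08],[0,0,-0.004],1],[[0,0.0005,-0.16],[0,0,-0.004],1],[[0,0.0005,-0.188],[0,0,-0.004],1],[[0,0.0005,-0.188],[0,0,-0.004],1],[[0,0.0005,-0.188],[0,0,-0.004],0.5]]' 40
python3 -m creep '[[[0,0,0],[0,0,0],0.3],[[0,0,0],[0,0,0],0.3],[[0,0,0],[0,0,0],0.3],[[0,0,0],[0,0,0],0.3]]'
python3 -m creep '[[[0,0,0.02],[0,0,0],0.3],[[0,0,0.08],[0,0,0],0.3],[[0,0,0.16],[0,0,0],0.3],[[0,0,0.22],[0,0,0],0.3],[[0,0,0.22],[0,0,0],0.3]]'
python3 go.py .432 -.3635 .25 86.75
```

```text
time: 6.88
eef_pos: [0.588, 0.1307, 0.0805]
tcp_rot: [179.9, -0.0, 86.7]
ft_force: [-0.0, 0.6, -0.6]
opening: 0.0698
finger_force: 0.0
time: 7.38
eef_pos: [0.5881, 0.1308, 0.0812]
tcp_rot: [179.8, -0.0, 86.6]
ft_force: [-0.7, 0.0, 7.8]
opening: 0.0592
finger_force: 43.7
time: 8.0
eef_pos: [0.5886, 0.1308, 0.2495]
tcp_rot: [179.5, -0.1, 86.7]
ft_force: [-0.4, 0.4, -2.4]
opening: 0.0592
finger_force: 43.7
t 8.0 pos [0.5886 0.1308 0.2495] rot [ 1.7946e+02 -8.0000e-02  8.6650e+01] F [-0.4  0.4 -2.4] open 0.0592 rows>= 8.3
shift [-0.2088, -0.6591, 0.0006] turn [-0.0005, 0.0061, 0.0011]
```

```bash
python3 -m creep '[[[-0.209,-0.659,0],[0,0,0],0.3],[[-0.209,-0.659,0],[0,0,0],0.3],[[-0.209,-0.659,0],[0,0,0],0.3],[[-0.209,-0.659,0],[0,0,0],0.3],[[-0.209,-0.659,0],[0,0,0],0.3]]'; python3 go.py .432 -.3635 .25 86.75
```

```text
time: 8.62
eef_pos: [0.491, -0.1687, 0.2433]
tcp_rot: [-179.9, -0.0, 86.7]
ft_force: [1.1, -0.1, -0.9]
opening: 0.0593
finger_force: 43.9
t 8.62 pos [ 0.491  -0.1687  0.2433] rot [-1.7991e+02 -4.0000e-02  8.6650e+01] F [ 1.1 -0.1 -0.9] open 0.0593 rows>= 3.3
shift [-0.0787, -0.2597, 0.0089] turn [-0.0005, -0.001, 0.0011]
```

```bash
python3 -m creep '[[[-0.0787,-0.26,0],[0,0,0],0.3],[[-0.0787,-0.26,0],[0,0,0],0.3],[[-0.0787,-0.26,0],[0,0,0],0.3],[[-0.0787,-0.26,0],[0,0,0],0.3],[[-0.0787,-0.26,0],[0,0,0],0.3]]'; python3 go.py .432 -.3635 .056 86.75; python3 - <<'E'
from h import *
p,d=ctrl.read_camera("top"); np.savez("top2",p=p,d=d); cv2.imwrite("pics/t2.png",cv2.resize(p[180:320,230:530,::-1],None,fx=2.5,fy=2.5,interpolation=cv2.INTER_CUBIC))
p,d=ctrl.read_camera("side"); np.savez("side2",p=p,d=d)
E
```

```text
time: 9.25
eef_pos: [0.4328, -0.3624, 0.2431]
tcp_rot: [-179.9, -0.1, 86.5]
ft_force: [-0.2, 0.9, -2.2]
opening: 0.0592
finger_force: 43.9
t 9.25 pos [ 0.4328 -0.3624  0.2431] rot [-1.7992e+02 -1.1000e-01  8.6530e+01] F [-0.2  0.9 -2.2] open 0.0592 rows>= 3.0
shift [-0.001, -0.0015, -0.2495] turn [-0.0012, -0.0008, 0.0025]
```

View pics/t2.png

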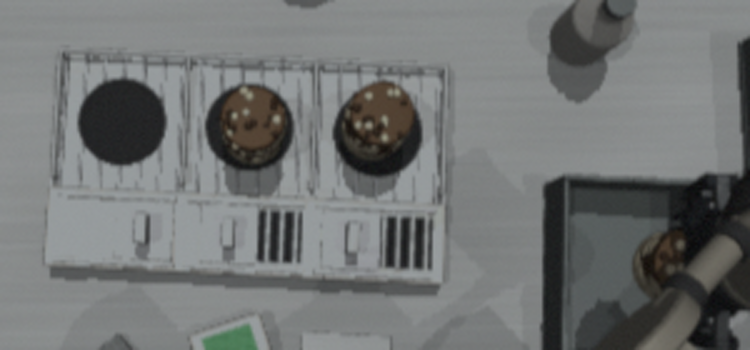

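The crop shows bay2 empty, with its disc at (122,121) and no slot visible, so the damper is shut. The block hangs over the crate. Next I lower and release it.

```bash
python3 -m creep '[[[-0.001,-0.0015,-0.08],[0,0,0],0.3],[[-0.001,-0.0015,-0.16],[0,0,0],0.3],[[-0.001,-0.0015,-0.22],[0,0,0],0.3],[[-0.001,-0.0015,-0.247],[0,0,0],0.3],[[-0.001,-0.0015,-0.247],[0,0,0],0.3]]'
python3 -m creep '[[[0,0,0],[0,0,0],0.9],[[0,0,0],[0,0,0],0.9],[[0,0,0],[0,0,0],0.9],[[0,0,0.06],[0,0,0],0.9],[[0,0,0.14],[0,0,0],0.9]]'
python3 - <<'E'
from h import *
from scipy.optimize import least_squares
O=[]
for n in("top2","side2"):
    p,d=load(n); W=cloud(p,d,n[:-1]); c=ctrl.get_calibration(n[:-1])
    g=p.max(-1); x,y=W[...,0],W[...,1]
    m=((g<60)&(np.hypot(x-.590,y-.128)<.065)&(W[...,2]<.06)).astype(np.uint8)
    k,l,s,_=cv2.connectedComponentsWithStats(m); i=1+np.argmax(s[1:,4])
    cn,_=cv2.findContours((l==i).astype(np.uint8),cv2.RETR_EXTERNAL,cv2.CHAIN_APPROX_NONE)
    q=cn[0][:,0].astype(float); r=np.c_[(q[:,0]-c["cx"])/c["fx"],(q[:,1]-c["cy"])/c["fy"],np.ones(len(q))]@c["T"][:3,:3].T
    o=c["T"][:3,3]; P=o+r*((.034-o[2])/r[:,2])[:,None]
    f=least_squares(lambda v:np.hypot(P[:,0]-v[0],P[:,1]-v[1])-v[2],[.59,.128,.045],loss="soft_l1",f_scale=.001)
    print(n,s[i].tolist(),f.x.round(4),"rms",np.sqrt(2*f.cost/len(P)).round(4))
E
python3 go.py .4475 .375 .25 86.65
```

```text
time: 9.98
eef_pos: [0.4328, -0.3609, 0.0575]
tcp_rot: [-179.9, -0.2, 86.8]
ft_force: [-1.1, -0.0, -0.8]
opening: 0.0591
finger_force: 43.9
time: 10.6
eef_pos: [0.4321, -0.3629, 0.1643]
tcp_rot: [-179.9, -0.1, 86.6]
ft_force: [0.4, -0.9, -0.8]
opening: 0.0771
finger_force: 0.0
top2 [262, 212, 34, 34, 887] [0.5902 0.1269 0.0419] rms 0.0006
side2 [270, 209, 42, 30, 980] [0.5867 0.1264 0.0424] rms 0.0006
t 10.6 pos [ 0.4321 -0.3629  0.1643] rot [-1.7989e+02 -1.2000e-01  8.6620e+01] F [ 0.4 -0.9 -0.8] open 0.0771 rows>= 11.9
shift [0.0206, 0.9838, 0.1143] turn [-0.0014, -0.0012, 0.0003]
```

```bash
python3 -m creep '[[[0,0.02,0.08],[0,0,0],1],[[0.02,0.98,0.114],[0,0,0],1],[[0.02,0.98,0.114],[0,0,0],1],[[0.02,0.98,0.114],[0,0,0],1],[[0.02,0.98,0.114],[0,0,0],1]]'; python3 go.py .4475 .375 .25 86.65
```

```text
time: 11.22
eef_pos: [0.4377, -0.0969, 0.2335]
tcp_rot: [179.9, 0.0, 86.6]
ft_force: [1.4, 0.2, -0.4]
opening: 0.0852
finger_force: 0.0
t 11.22 pos [ 0.4377 -0.0969  0.2335] rot [1.799e+02 2.000e-02 8.660e+01] F [ 1.4  0.2 -0.4] open 0.0852 rows>= 7.6
shift [0.0131, 0.6292, 0.022] turn [0.0003, 0.0011, 0.0006]
```

```bash
python3 -m creep '[[[0.013,0.6,0.022],[0,0,0],1],[[0.013,0.6,0.022],[0,0,0],1],[[0.013,0.6,0.022],[0,0,0],1],[[0.013,0.6,0.022],[0,0,0],1],[[0.013,0.6,0.022],[0,0,0],1]]' >/dev/null; python3 go.py .4475 .375 .25 86.65
```

```text
t 11.85 pos [0.4445 0.2156 0.245 ] rot [ 1.799e+02 -2.000e-02  8.663e+01] F [ 1.2 -0.3 -0.1] open 0.0858 rows>= 2.6
shift [0.004, 0.2125, 0.0066] turn [-0.0002, 0.0011, 0.0002]
```

```bash
python3 -m creep '[[[0.004,0.2125,0.006],[0,0,0],1],[[0.004,0.2125,0.006],[0,0,0],1],[[0.004,0.2125,0.006],[0,0,0],1],[[0.004,0.2125,0.006],[0,0,0],1],[[0.004,0.2125,0.006],[0,0,0],1]]'
python3 - <<'E'
from wr import *
p,d,W=wrist(); z=W[...,2]
cv2.imwrite("pics/w3.png",p[:,:,::-1])
blobs((d>0)&(z>.116)&(z<.126),W,100)
p,d=ctrl.read_camera("top"); W=cloud(p,d,"top"); z=W[...,2]
print("crate");blobs((d>0)&(z>.065)&(z<.083)&(W[...,0]<.5)&(W[...,0]>.36)&(W[...,1]<-.315)&(W[...,1]>-.42),W,30)
E
python3 go.py .448 .375 .090 86.65
```

```text
time: 12.48
eef_pos: [0.4476, 0.3723, 0.2488]
tcp_rot: [180.0, 0.0, 86.6]
ft_force: [-0.3, 0.3, -0.3]
opening: 0.0854
finger_force: 0.0
[275, 179, 87, 87, 5685] med [0.4482 0.3793 0.1212] circ [0.4467 0.3775] 0.0311 rect [447.9 377.8] [59.2 59. ] 21.3
crate
[466, 275, 26, 26, 496] med [ 0.4345 -0.3613  0.0754] circ [ 0.434  -0.3628] 0.0308 rect [ 434.2 -361.4] [58.3 58.5] 81.3
t 12.57 pos [0.4479 0.3718 0.249 ] rot [1.7998e+02 1.0000e-02 8.6560e+01] F [-0.3 -0.9 -0.1] open 0.0855 rows>= 2.5
shift [0.0001, 0.0042, -0.212] turn [0.0001, 0.0002, 0.001]
```

```bash
python3 -m creep '[[[0,0.0056,-0.08],[0,0,0],1],[[0,0.0056,-0.16],[0,0,0],1],[[0,0.0056,-0.212],[0,0,0],1],[[0,0.0056,-0.212],[0,0,0],1],[[0,0.0056,-0.212],[0,0,0],0.5]]' 50
python3 -m creep '[[[0,0,0],[0,0,0],0.3],[[0,0,0],[0,0,0],0.3],[[0,0,0],[0,0,0],0.3],[[0,0,0],[0,0,0],0.3]]'; python3 go.py .5895 .1273 .24 86.65
python3 -m creep '[[[0,0,0.02],[0,0,0],0.3],[[0,0,0.06],[0,0,0],0.3],[[0,0,0.11],[0,0,0],0.3],[[0,0,0.16],[0,0,0],0.3],[[0,0,0.18],[0,0,0],0.3]]'; python3 go.py .5895 .1273 .22 86.65
```

```text
time: 13.2
eef_pos: [0.449, 0.3773, 0.0917]
tcp_rot: [179.9, -0.1, 86.6]
ft_force: [0.6, -0.0, 0.8]
opening: 0.0696
finger_force: 0.0
time: 13.7
eef_pos: [0.449, 0.3778, 0.0924]
tcp_rot: [179.8, -0.1, 86.6]
ft_force: [-1.2, -1.3, 6.4]
opening: 0.059
finger_force: 54.1
t 13.7 pos [0.449  0.3778 0.0924] rot [ 1.7976e+02 -1.5000e-01  8.6640e+01] F [-1.2 -1.3  6.4] open 0.059 rows>= 5.2
shift [0.1873, -0.334, 0.1968] turn [-0.0015, 0.0028, 0.0001]
time: 14.32
eef_pos: [0.4483, 0.3776, 0.2279]
tcp_rot: [179.8, -0.2, 86.7]
ft_force: [0.1, 0.5, -3.1]
opening: 0.0588
finger_force: 54.7
t 14.32 pos [0.4483 0.3776 0.2279] rot [ 1.7978e+02 -1.6000e-01  8.6650e+01] F [ 0.1  0.5 -3.1] open 0.0588 rows>= 4.6
shift [0.1882, -0.3338, -0.0106] turn [-0.0016, 0.0026, -0.0]
```

```bash
python3 -m creep '[[[0.02,-0.035,0],[0,0,0],0.3],[[0.06,-0.106,0],[0,0,0],0.3],[[0.11,-0.194,0],[0,0,0],0.3],[[0.15,-0.265,0],[0,0,0],0.3],[[0.175,-0.309,0],[0,0,0],0.3]]'
python3 -m creep '[[[0.01,-0.015,0],[0,0,0],0.3],[[0.013,-0.0225,0],[0,0,0],0.3],[[0.013,-0.0225,0],[0,0,0],0.3],[[0.013,-0.0225,0],[0,0,0],0.3]]'; python3 - <<'E'
from h import *
for n in("top","side"):
    p,d=ctrl.read_camera(n); cv2.imwrite(f"pics/{n}4.png",p[:,:,::-1]); W=cloud(p,d,n); z=W[...,2]
    print(n);blobs((d>0)&(z>.1)&(z<.27)&(abs(W[...,0]-.59)<.05)&(abs(W[...,1]-.127)<.05),W,30)
E
python3 go.py .5895 .129 .1285 86.65
```

```text
time: 14.95
eef_pos: [0.5794, 0.143, 0.224]
tcp_rot: [-179.9, 0.0, 86.6]
ft_force: [-0.0, -0.1, -2.3]
opening: 0.059
finger_force: 54.8
time: 15.45
eef_pos: [0.5881, 0.1299, 0.2247]
tcp_rot: [-180.0, -0.0, 86.7]
ft_force: [0.3, -0.4, -3.4]
opening: 0.0592
finger_force: 54.9
top
[264, 225, 10, 12, 54] med [0.5513 0.1244 0.2616] circ [0.5535 0.1206] 0.0132 rect [554.4 124.7] [15.1 25.9] 76.8
side
[261, 114, 49, 83, 2477] med [0.5709 0.1141 0.2234] circ [0.5899 0.1202] 0.0503 rect [590.2 123.5] [ 55.3 100.3] 84.0
t 15.55 pos [0.5882 0.1297 0.2248] rot [ 1.800e+02 -1.000e-02  8.674e+01] F [ 0.2  0.2 -3. ] open 0.0588 rows>= 1.5
shift [0.0017, -0.0009, -0.1284] turn [-0.0001, 0.0, -0.0009]
```

View pics/side4.png

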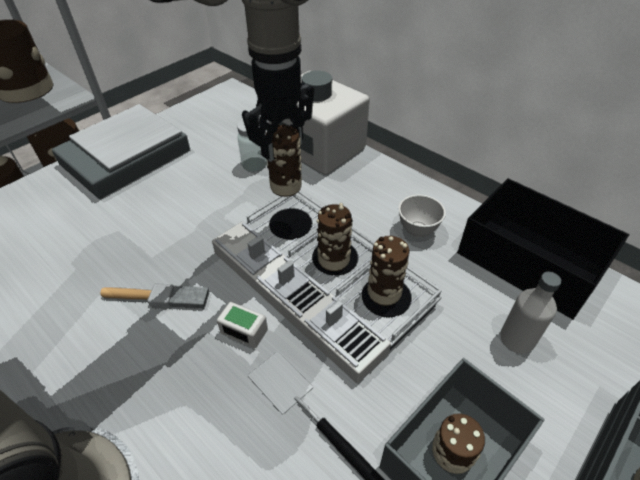

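The side view shows the fresh block hanging upright at (285,160) above the empty disc at (291,223). The spent block is in the crate at (460,440). Now I lower the fresh block.

```bash
python3 -m creep '[[[0.001,-0.001,-0.04],[0,0,0],0.3],[[0.0017,-0.001,-0.08],[0,0,0],0.3],[[0.0017,-0.001,-0.11],[0,0,0],0.3],[[0.0017,-0.001,-0.125],[0,0,0],0.3],[[0.0017,-0.001,-0.125],[0,0,0],0.3]]'
python3 -m creep '[[[0,0,-0.002],[0,0,0],0.3],[[0,0,-0.003],[0,0,0],0.3],[[0,0,-0.003],[0,0,0],0.3]]'
```

```text
time: 16.18
eef_pos: [0.5897, 0.1281, 0.1306]
tcp_rot: [-179.9, 0.0, 86.7]
ft_force: [0.7, -0.1, -2.6]
opening: 0.0589
finger_force: 55.0
time: 16.55
eef_pos: [0.5902, 0.1278, 0.1292]
tcp_rot: [179.9, -0.0, 86.6]
ft_force: [0.0, 0.3, -3.4]
opening: 0.059
finger_force: 55.0
```

```bash
python3 -m creep '[[[0,0.001,-0.002],[0,0,0],0.3],[[0,0.001,-0.002],[0,0,0],0.3]]'; python3 -m creep '[[[0,0,-0.0015],[0,0,0],0.3],[[0,0,-0.0015],[0,0,0],0.3]]'
```

```text
time: 16.8
eef_pos: [0.5899, 0.1286, 0.1271]
tcp_rot: [-180.0, 0.0, 86.6]
ft_force: [0.1, -0.6, -2.9]
opening: 0.0587
finger_force: 55.0
time: 17.05
eef_pos: [0.5901, 0.1286, 0.1266]
tcp_rot: [180.0, -0.0, 86.6]
ft_force: [-1.8, 0.0, 1.5]
opening: 0.0591
finger_force: 55.3
```

```bash
python3 -m creep '[[[0,0,0],[0,0,0],0.75],[[0,0,0],[0,0,0],0.85],[[0,0,0],[0,0,0],0.95],[[0,0,0],[0,0,0],1],[[0,0,0],[0,0,0],1]]'
python3 -m creep '[[[0,0,0.04],[0,0,0],1],[[0,0,0.1],[0,0,0],1],[[0,0,0.16],[0,0,0],1],[[0,0,0.16],[0,0,0],1]]'
python3 - <<'E'
from wr import *
p,d,W=wrist(); z=W[...,2]
print("block");blobs((d>0)&(z>.148)&(z<.162),W,100)
print("tab");blobs((d>0)&(z>.08)&(z<.089)&(W[...,0]<.5),W,100)
E
python3 go.py .4796 .1045 .22 176.65
```

```text
time: 17.68
eef_pos: [0.59, 0.1286, 0.126]
tcp_rot: [180.0, -0.0, 86.6]
ft_force: [0.5, 0.0, 0.2]
opening: 0.0854
finger_force: 0.0
time: 18.18
eef_pos: [0.5917, 0.1287, 0.2503]
tcp_rot: [179.5, -0.1, 86.6]
ft_force: [-0.0, -0.4, 0.1]
opening: 0.0857
finger_force: 0.0
block
[264, 195, 98, 98, 7304] med [0.5888 0.1304 0.1552] circ [0.5879 0.1284] 0.0312 rect [588.6 128.6] [59.4 58.5] 35.9
[265, 388, 77, 26, 1097] med [0.5793 0.0201 0.1541] circ [0.5752 0.0121] 0.0264 rect [575.9  19.8] [16.1 52.6] 84.8
tab
[158, 249, 40, 16, 605] med [0.4804 0.1071 0.0859] circ [0.4796 0.1059] 0.0154 rect [479.5 106.5] [11.4 30.2] 86.7
t 18.23 pos [0.5906 0.1286 0.2477] rot [ 1.7979e+02 -3.0000e-02  8.6640e+01] F [ 0.   0.6 -0.2] open 0.0853 rows>= 8.4
shift [-0.148, -0.0322, -0.0369] turn [-0.002, 0.0017, 1.0001]
```

```bash
python3 -m creep '[[[-0.148,-0.032,-0.01],[0,0,0.118],1],[[-0.148,-0.032,-0.01],[0,0,0.236],1],[[-0.148,-0.032,-0.01],[0,0,0.354],1],[[-0.148,-0.032,-0.01],[0,0,0.472],1],[[-0.148,-0.032,-0.01],[0,0,0.59],1]]' >/dev/null;python3 go.py .4798 .1045 .22 176.65
python3 -m creep '[[[0,0,-0.027],[0,0,0.118],1],[[0,0,-0.027],[0,0,0.236],1],[[0,0,-0.027],[0,0,0.354],1],[[0,0,-0.027],[0,0,0.41],1],[[0,0,-0.027],[0,0,0.41],1]]' >/dev/null;python3 go.py .4798 .1045 .067 176.65
```

```text
t 18.85 pos [0.4781 0.1044 0.2371] rot [-1.7989e+02 -1.2000e-01  1.4009e+02] F [0.5 0.3 0.1] open 0.0853 rows>= 3.4
shift [0.0023, 0.0001, -0.0228] turn [0.0006, -0.0017, 0.4063]
t 19.48 pos [0.4782 0.1045 0.217 ] rot [-1.7999e+02 -1.6000e-01  1.7659e+02] F [ 0.1  0.  -0.1] open 0.0854 rows>= 2.4
shift [0.0021, 0.0, -0.1999] turn [0.0001, -0.0017, 0.0007]
```

```bash
python3 -m creep '[[[0.002,0,-0.08],[0,0,0],1],[[0.002,0,-0.16],[0,0,0],1],[[0.002,0,-0.2],[0,0,0],1],[[0.002,0,-0.2],[0,0,0],1],[[0.002,0,-0.2],[0,0,0],0.5]]' 20
python3 -m creep '[[[0,0,0],[0,0,0],0],[[0,0,0],[0,0,0],0],[[0,0,0],[0,0,0],0],[[0,0,0],[0,0,0],0],[[0,0,0],[0,0,0],0]]'
python3 -m creep '[[[0.0014,0.024,0],[0,0,0],0],[[0.0028,0.048,0],[0,0,0],0],[[0.0042,0.072,0],[0,0,0],0],[[0.0042,0.072,0],[0,0,0],0],[[0.0042,0.072,0],[0,0,0],0]]'
```

```text
time: 20.1
eef_pos: [0.4811, 0.1046, 0.0692]
tcp_rot: [180.0, 0.1, 176.6]
ft_force: [-0.5, 0.6, 0.8]
opening: 0.0698
finger_force: 0.0
time: 20.72
eef_pos: [0.4808, 0.1046, 0.0689]
tcp_rot: [180.0, 0.1, 176.6]
ft_force: [-0.9, 0.6, 6.0]
opening: 0.0115
finger_force: 26.2
time: 21.35
eef_pos: [0.484, 0.159, 0.0689]
tcp_rot: [179.9, 0.1, 176.7]
ft_force: [-0.8, 2.1, 5.3]
opening: 0.0118
finger_force: 26.3
```

Next I creep to the open stop.

```bash
python3 -m creep '[[[0.0002,0.004,0],[0,0,0],0],[[0.0003,0.006,0],[0,0,0],0],[[0.0003,0.006,0],[0,0,0],0]]'; python3 -m creep '[[[0.0002,0.003,0],[0,0,0],0],[[0.0002,0.003,0],[0,0,0],0]]'; python3 -m creep '[[[0.0002,0.003,0],[0,0,0],0],[[0.0002,0.003,0],[0,0,0],0]]'
```

```text
time: 21.72
eef_pos: [0.4842, 0.1628, 0.069]
tcp_rot: [180.0, 0.1, 176.6]
ft_force: [-0.8, -1.2, 6.2]
opening: 0.0117
finger_force: 26.3
time: 21.98
eef_pos: [0.4843, 0.1645, 0.0689]
tcp_rot: [-180.0, 0.0, 176.7]
ft_force: [-1.3, -4.6, 7.7]
opening: 0.0117
finger_force: 26.4
time: 22.22
eef_pos: [0.4843, 0.1647, 0.0689]
tcp_rot: [-179.8, 0.0, 176.7]
ft_force: [-1.1, -15.6, 8.9]
opening: 0.0117
finger_force: 26.7
```

```bash
python3 -m creep '[[[-0.0002,-0.003,0],[0,0,0],0],[[-0.0002,-0.003,0],[0,0,0],1],[[-0.0002,-0.003,0],[0,0,0],1],[[-0.0002,-0.003,0],[0,0,0],1],[[-0.0002,-0.003,0],[0,0,0],1]]'
python3 -m creep '[[[0,0,0.08],[0,0,0],1],[[0,0,0.16],[0,0,0],1],[[-0.08,0.08,0.24],[0,0,0],1],[[-0.16,0.16,0.24],[0,0,0],1],[[-0.2,0.2,0.24],[0,0,0],1]]'
python3 -m creep '[[[-0.03,0.1,0],[0,0,0],1],[[-0.03,0.1,0],[0,0,0],1],[[-0.03,0.1,0],[0,0,0],1]]'
python3 - <<'E'
from h import *
for n in("top","side"):
    p,d=ctrl.read_camera(n); cv2.imwrite(f"pics/{n}5.png",p[:,:,::-1]); W=cloud(p,d,n); x,y,z=np.moveaxis(W,-1,0)
    A=(d>0)&(x>.42)&(x<.65)&(abs(y)<.2)
    print(n);blobs(A&(z>.147)&(z<.162),W,100);blobs(A&(z>.079)&(z<.092)&(x<.5),W,20)
E
```

```text
time: 22.85
eef_pos: [0.4839, 0.1654, 0.0682]
tcp_rot: [180.0, -0.0, 176.7]
ft_force: [0.3, 0.4, 0.1]
opening: 0.0825
finger_force: 0.0
time: 23.48
eef_pos: [0.3597, 0.2897, 0.245]
tcp_rot: [179.9, 0.1, 176.6]
ft_force: [0.7, 1.5, -0.2]
opening: 0.0855
finger_force: 0.0
time: 23.85
eef_pos: [0.3378, 0.364, 0.2436]
tcp_rot: [-180.0, -0.0, 176.8]
ft_force: [-0.0, -0.4, 0.4]
opening: 0.0854
finger_force: 0.0
top
[260, 209, 27, 26, 517] med [0.5882 0.126  0.1542] circ [0.5884 0.1264] 0.0309 rect [589.2 126.3] [57.8 58.9] 36.8
[370, 211, 26, 27, 532] med [ 0.5781 -0.1251  0.1541] circ [ 0.5797 -0.1246] 0.0315 rect [ 578.9 -126. ] [59. 59.] 20.6
[318, 214, 26, 26, 515] med [ 0.5746 -0.007   0.1544] circ [ 0.5751 -0.0052] 0.031 rect [575.3  -6.7] [58.4 57.9] 28.4
[259, 263, 6, 13, 67] med [0.4838 0.1632 0.0844] circ [0.4836 0.163 ] 0.0154 rect [483.8 163.1] [12.4 29.4] 88.6
[318, 266, 6, 13, 63] med [0.475  0.0186 0.085 ] circ [0.4751 0.0183] 0.0153 rect [475.1  18.8] [11.8 29.8] 83.7
[369, 268, 5, 13, 59] med [ 0.4663 -0.1018  0.085 ] circ [ 0.4684 -0.1019] 0.015 rect [ 468.6 -101.8] [10.1 29.1] 88.1
side
[271, 168, 32, 24, 568] med [0.5835 0.1233 0.154 ] circ [0.5865 0.1259] 0.0304 rect [586.2 126.2] [57.5 58.3] 79.3
[317, 202, 35, 28, 716] med [ 0.5686 -0.0077  0.1541] circ [ 0.572  -0.0053] 0.0311 rect [573.2  -5.8] [58.6 58.6] 85.4
[373, 235, 37, 31, 859] med [ 0.572  -0.1269  0.1543] circ [ 0.5757 -0.1242] 0.0309 rect [ 576.3 -125.1] [59.3 57.9] 15.7
[229, 219, 15, 13, 92] med [0.4804 0.1625 0.0842] circ [0.4812 0.1642] 0.0151 rect [480.7 164.2] [12.9 28.6] 83.8
[278, 260, 16, 15, 115] med [0.4715 0.0186 0.0844] circ [0.4727 0.0186] 0.0155 rect [472.9  19.8] [12.5 29.5] 88.5
[326, 300, 17, 15, 136] med [ 0.4641 -0.1018  0.0846] circ [ 0.4645 -0.101 ] 0.015 rect [ 464.6 -101.2] [12.4 29.5] 84.8
```

View pics/top5.png

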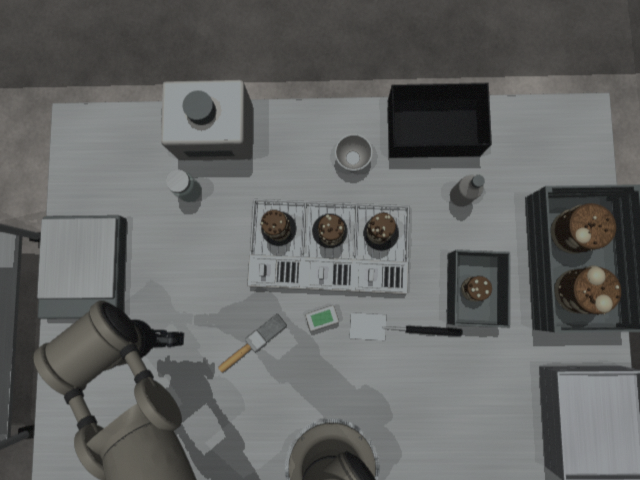

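The final top view shows the fresh block standing in bay2 at (278,227), about 2 mm from the disc centre. Its damper is open (tab at (262,269), slot uncovered) and the spent block is in the crate at (478,288). Everything else is where it was.

```bash
python3 -c "
from bench import ctrl
print(ctrl.finish_job())"
```

```text
the job is handed in; nothing more can be done
None
```

The job is handed in at about 24 s: bay2's damper was shut, the spent block went into the waste crate, the fresh block stands upright about 2 mm off the disc centre, and the damper was then slid fully open to its stop.

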